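# Post the orange specimen cassette through the intake flap

## Robot

A 6-joint arm with a two-finger parallel gripper is mounted at the origin on the work surface. World frame = base frame: x ahead of the robot, y to its left, z up, the work surface at z = 0. Lengths are in m, angles in rad, forces in N, time in s.
With the tool pointing down it reaches from about 0.375 to 0.975 m from the base axis. Payload 3.8 kg.
Tool frame: the origin (TCP) lies midway between the tips of the shut fingers; the grasp point (between the pads) lies 19 mm behind it; z points along the fingers, y is the line along which they close (so a half turn about z gives the same grasp; the last joint's range is limited). The gripper opens to 88 mm and grips with 3 to 60 N. Pads are 18 mm wide; open, the fingers measure 123 mm over their backs; the gripper's body (75 mm by 187 mm) begins 45 mm behind the grasp point.
Start: joints at [1.104, 0.264, 1.604, -0, 1.274, -0.037], TCP at [0.281, 0.614, 0.239] pointing down, gripper open.
Joint ranges: [-2.63, 2.63], [-0.94, 2.18], [0.31, 2.57], [-1.31, 4.45], [0, 2.66], [-2.55, 2.55]. Speed limits (rad/s): [2.57, 2.57, 3.14, 3.14, 3.14, 3.14].

## Interface

Orientations are given as a rotation vector (axis times angle).
In Python, from cell import manip, inverse_kinematics, cams, order gives the robot as it stands. Calls block until the motion is done:
- manip.move_pose(position, orientation): joint-space move of the TCP to a pose.
- manip.move_linear(position, rate=0.15, rot=None): straight line of the TCP; rot=None keeps the orientation; rate is the mean speed in m/s.
- manip.set_joints(angles): joint-space move.
- manip.set_gripper(opening, force=None): finger opening in m; force is the grip in N (None keeps the last); returns when the fingers have stopped.
- manip.dwell(seconds).
- inverse_kinematics(position, orientation): joint angles nearest the present ones, or None.
- manip.state(): the state.
- cams.capture(name): name is "side" or "top" or "wrist"; returns a dict with "image" (384x512x3 uint8, blue, green, red), "z_map" (384x512 float32, m along the optical axis (not along the pixel's ray), 0 where there is no reading), "intrinsics" (3x3 intrinsics, pixels), "position" and "orientation" of the camera in the world; the wrist camera has in their place "T_tool_cam" (4x4, takes a point from camera to tool coordinates, whose origin is the TCP and whose axes are the flange's). Camera axes: x right, y down, z forward; pixel columns grow to the right and rows downward; lengths in m; the calibration is good to about 2 mm. A picture is of the moment at which its call begins: read the wrist's pose just before it.
A pose or a line that the arm cannot do raises manip.IKError and nothing moves.
- order.close_job(): hands the job in; it is judged then, once.
The state is a dict: "clock": time; "joint_pos": joint angles; "joint_velocities": joint speeds; "tau": joint torques, N m; "tool_pos": TCP position; "tcp_rot": TCP orientation; "contact_force": force on the tool from outside, world axes, zero at the start; "moment": the same for the moment, N m; "gripper_width": finger opening in m; "grasp_force": force on a finger pad.
Only numpy, scipy, OpenCV 4.12 (cv2) and the standard library are available. Lean on these libraries where they do the work, as an engineer would, in place of code of your own. Each camera call takes 0.05 s, during which the arm holds its last target. There are 200 camera calls.

## Task

With the fingertips only, push the orange-lidded specimen cassette along its lane of the intake chute and through the gravity flap at the end, far enough that it slides down the ramp behind, then draw the fingers back out so that the flap swings shut. Do not lift the cassette, and leave the white-lidded cassette, the flap of its lane and everything else on the bench as they are.

Things in the scene. Friction and masses are not known exactly. Their poses are not given: they have to be found in the camera images.
- intake: Intake chute: fixed grey bench unit, two parallel lanes. Origin at table level, in the plane of the shut flaps, midway between the lanes; x is the feed direction (away from the robot), y left. In its frame: level deck, top at z = 90 mm, from x = -190 to 45 mm. Lane centres at y = 36 (left) and -36 mm, each 64 mm wide between walls that rise 18 mm above the deck. Its position and yaw vary
- ramp_edge (a point): Far edge of the deck, between the lanes (x = 45, z = 90 mm in the intake's frame), axes as the intake. From here a ramp falls at 28 degrees to an end wall at x = 195 mm, open above. Deck and ramp are slippery (friction about 0.2): a cassette tips and slides down by itself once its middle is past this edge, its rear face then being about 5 mm inside the flap plane
- left_axle (a point): Middle of the left flap's hinge: the steel axle, 8 mm thick, 62 mm above the deck, with open space over it. It crosses both lanes between three dark posts, 8 mm wide and 14 mm deep, at y = -72, 0 and 72 mm in the intake's frame, 70 mm higher than the deck
- right_axle (a point): Middle of the right flap's hinge, on the same axle. Right of the lanes (y = -76 to -151, x = -60 to 160 mm in the intake's frame) a cream console with a dark screen is built on, about 95 mm high
- flap_left (a joint): Blue top-hung flap of the left lane, 58 mm wide, 3 mm thick, hanging from the axle down to 4 mm above the deck, about 60 g. Angle in rad: 0 hangs shut, grows as its lower edge swings inward (intake +x), stops at 1.4; it cannot swing outward. Gravity shuts it as soon as nothing holds it open
- flap_right (a joint): The same flap in the right lane, same meaning
- orange_cassette_centre (a point): Centre (half-way up) of the specimen cassette with the ORANGE lid: a closed box 80 mm long (its x axis, along the lane), 50 mm wide, 28 mm high, about 0.18 kg. It stands on the deck in the left or the right lane, outside the flap
- white_cassette_centre (a point): Centre of the same-sized cassette with the WHITE lid, in the other lane. It stays where it is
- bottle: Brown reagent bottle, 72 mm across, 170 mm high, standing at the left; origin at the centre of its underside
- beaker: Steel beaker, 70 mm across, 85 mm high, standing at the right; origin at the centre of its underside
- jar: White jar with blue cap, 52 mm across, 60 mm high, standing at the right; origin at the centre of its underside
- wrench: Steel wrench lying on the table at the left; origin under its middle
- screwdriver: Screwdriver lying on the table at the right; origin under its middle
- orange_cassette: The orange-lidded cassette itself; origin at the centre of its underside, x along its length, z up
Not all that is in view belongs to the job. Leave any purple look-alike of the orange_cassette alone.

How it is judged:
By the outcome, as a careful person would: the job done as asked, in the order asked, and still so for the second after the job is handed in, with the robot touching nothing.
It also fails if it takes over 38 s, if anything falls off the work surface, if the arm or the gripper's body presses on something with over 40 N, if the wrist force passes 120 N, or if a joint passes its speed limit or range.

## Working session

There is one attempt and no reset: what is moved stays moved. The work goes in short steps, each a Python script; the robot and the scene stay as the last script left them, time stands still between calls to the robot, and variables do not carry over. Pictures are saved under pics/ and viewed, at most 10 in all, crops included, and the job is handed in when it is done.

```bash
ls; mkdir -p pics; cat > h.py <<'E'
import numpy as np, cv2
from scipy.spatial.transform import Rotation as R
from cell import manip, inverse_kinematics, cams, order
def world(c,u,v,z=None):
    """pixel -> world by depth, or by plane of height z"""
    K=c["intrinsics"]; o=np.array(c["orientation"]); 
    M=o if o.shape==(3,3) else R.from_rotvec(o).as_matrix()
    d=M@np.linalg.solve(K,[u,v,1.0]); p=np.array(c["position"])
    s=np.median([x for x in c["z_map"][int(v)-1:int(v)+2,int(u)-1:int(u)+2].ravel() if x>0] or [np.nan]) if z is None else (z-p[2])/d[2]
    return p+s*d
E
python3 - <<'E'
from h import *
import pickle
for n in("top","side"):
    c=cams.capture(n); pickle.dump(c,open(n+".pkl","wb")); cv2.imwrite(f"pics/{n}.png",cv2.resize(c["image"],(800,600)))
    print(n,c["position"],np.shape(c["orientation"]),c["orientation"])
s=manip.state();print(s["clock"],s["tcp_rot"],s["tool_pos"])
E
```

```text
pics
top [ 0.44057837 -0.02604715  1.14968692] (3,) [-2.17484811  2.19043592 -0.05922834]
side [ 0.27640728 -0.65150333  0.76373576] (3,) [-2.31501426  0.42015549 -0.19710715]
0.1 [-6.69783767e-01 -3.06884416e+00  3.05767996e-03] [0.28098762 0.61304033 0.23750728]
```

View pics/top.png

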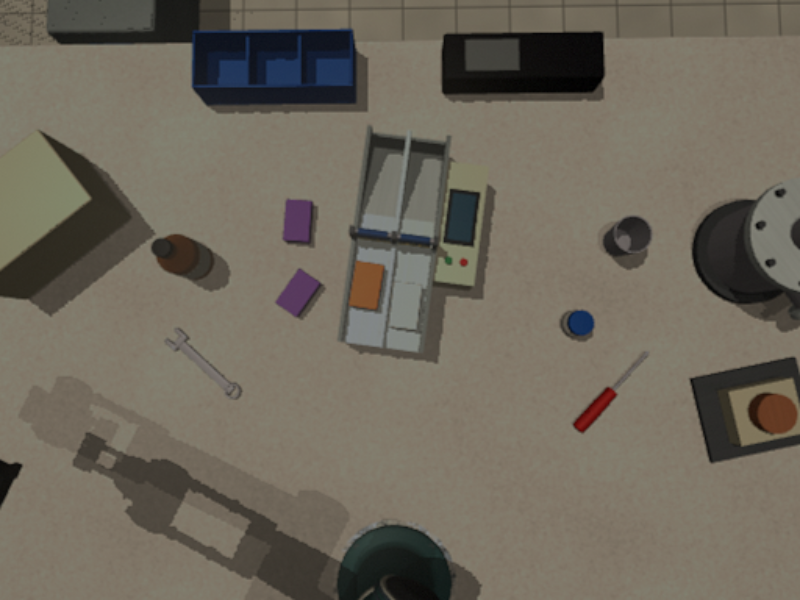

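View pics/side.png

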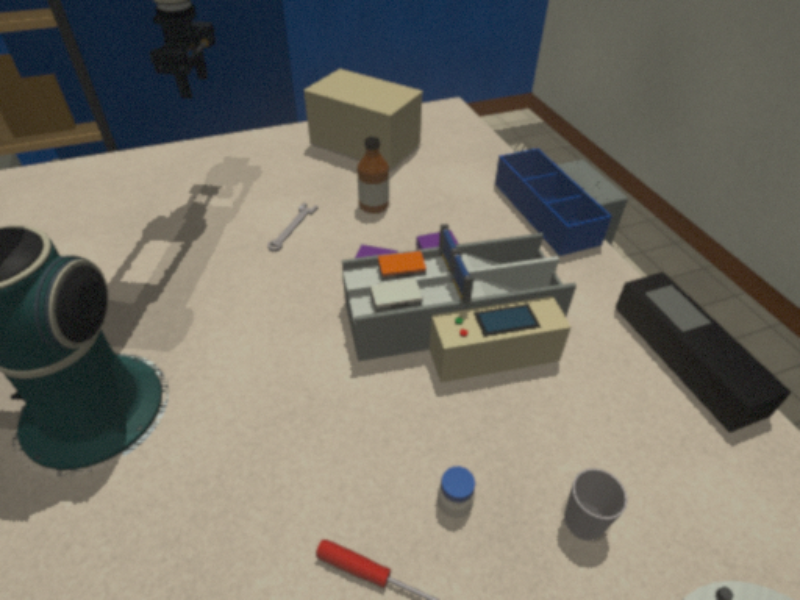

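Orange cassette is in the left lane, at (367,286) in the top view. The two purple boxes on the table, (298,221) and (298,293), are look-alikes, and the white cassette is in the right lane at (406,306). I'll confirm in an enlarged crop.

```bash
python3 - <<'E'
import pickle,cv2
im=pickle.load(open("top.pkl","rb"))["image"][75:231,205:325]
im=cv2.convertScaleAbs(im,alpha=1.4)
im=cv2.resize(im,None,fx=3.8,fy=3.8,interpolation=cv2.INTER_CUBIC)
cv2.imwrite("pics/crop.png",im)
E
```

```text
(no output)
```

View pics/crop.png

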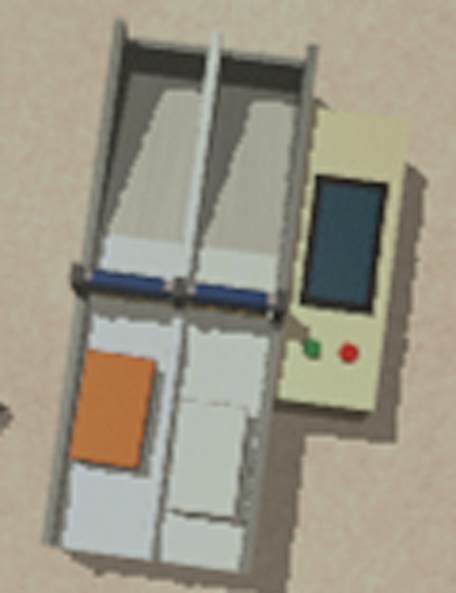

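The crop shows the orange lid in the left lane, corners (88,350), (154,358), (137,467), (71,459). The posts are at about (78,279), (180,293) and (278,306), and the near wall ends at (48,543) and (247,571).

```bash
python3 - <<'E'
from h import *
import pickle
c=pickle.load(open("top.pkl","rb"))
px=lambda a,b:(205+a/3.8-.5,75+b/3.8-.5)
for n,z,pts in (("orange",.118,[(88,350),(154,358),(137,467),(71,459),(112,409)]),("posts",.16,[(78,279),(180,293),(278,306)]),("wallnear",.108,[(48,543),(247,571)]),("wallfar",None,[(120,30),(215,40),(313,52)]),("white",.118,[(180,402),(246,407),(238,517),(170,512)])):
    for a in pts:
        u=px(*a); print(n,world(c,*u,z).round(4) if z else '', world(c,*u).round(4))
E
```

```text
orange [0.5898 0.0596 0.118 ] [0.5939 0.062  0.0898]
orange [0.5836 0.0122 0.118 ] [0.5876 0.0133 0.0889]
orange [0.5052 0.0248 0.118 ] [0.5053 0.0248 0.1165]
orange [0.5113 0.072  0.118 ] [0.5123 0.0733 0.1039]
orange [0.547  0.0425 0.118 ] [0.547  0.0425 0.1179]
posts [0.6333 0.063  0.16  ] [0.6333 0.063  0.1601]
posts [ 0.6229 -0.0076  0.16  ] [ 0.6231 -0.0075  0.159 ]
posts [ 0.6132 -0.0752  0.16  ] [ 0.6143 -0.0755  0.154 ]
wallnear [0.4515 0.0896 0.108 ] [0.4515 0.0896 0.1077]
wallnear [ 0.4305 -0.0535  0.108 ] [ 0.4304 -0.0535  0.1071]
wallfar  [0.8292 0.0365 0.1062]
wallfar  [ 0.8207 -0.0335  0.1068]
wallfar  [ 0.8116 -0.1057  0.1046]
white [ 0.5517 -0.0063  0.118 ] [ 0.5543 -0.0058  0.0936]
white [ 0.5477 -0.0536  0.118 ] [ 0.5506 -0.0543  0.0904]
white [ 0.469  -0.0471  0.118 ] [ 0.4697 -0.0476  0.0929]
white [0.4729 0.0013 0.118 ] [0.4737 0.0021 0.091 ]
```

Yaw is about -0.143 rad and the origin about (0.621, -0.007). The orange centre is at (-0.080, 0.038) in the intake frame, and the sizes and heights agree. A vertical tool would hit the axle. I'll tilt it so the shut fingers reach under the axle at about 50° below horizontal, keeping the body above the white cassette and in front of the posts.

```bash
cat >> h.py <<'E'
yaw=-0.143; O=np.array([0.621,-0.007,0.0]); Rz=R.from_euler('z',yaw).as_matrix()
W=lambda x,y,zd: O+Rz@np.array([x,y,0.09+zd])   # zd = height over the deck
def rot(s,th=np.radians(50)):
    z=np.array([np.cos(th),0,-np.sin(th)]); y=np.array([0,s,0.]); 
    return R.from_matrix(Rz@np.column_stack([np.cross(y,z),y,z])).as_rotvec()
E
python3 - <<'E'
from h import *
c=cams.capture("wrist"); print(np.round(c["T_tool_cam"],3))
for s in(1,-1):
    print("toolx up?",R.from_rotvec(rot(s)).as_matrix()[2,0])
    for p in((-.16,.037,.25),(-.16,.037,.012),(.008,.037,.012)):
        q=inverse_kinematics(W(*p),rot(s)); print(s,p,W(*p).round(3),None if q is None else np.round(q,2))
E
```

```text
[[-0.001 -0.951 -0.309  0.081]
 [ 1.    -0.001  0.     0.   ]
 [-0.    -0.309  0.951 -0.145]
 [ 0.     0.     0.     1.   ]]
toolx up? -0.6427876096865393
1 (-0.16, 0.037, 0.25) [0.468 0.052 0.34 ] [ 0.23 -0.62  2.31 -0.32  0.82 -1.06]
1 (-0.16, 0.037, 0.012) [0.468 0.052 0.102] None
1 (0.008, 0.037, 0.012) [0.634 0.028 0.102] [ 0.08  0.04  2.31 -0.96  0.18 -0.44]
toolx up? 0.6427876096865394
-1 (-0.16, 0.037, 0.25) [0.468 0.052 0.34 ] [ 0.23 -0.62  2.31 -0.32  0.82  2.09]
-1 (-0.16, 0.037, 0.012) [0.468 0.052 0.102] None
-1 (0.008, 0.037, 0.012) [0.634 0.028 0.102] None
```

```bash
python3 - <<'E'
from h import *
for s in(1,-1):
  for th in (45,50,55,60,65,70,80,90):
    r=[]
    for x in (-.145,-.12,-.09,-.06,-.04,-.02,0,.008):
        q=inverse_kinematics(W(x,.037,.012),rot(s,np.radians(th))); r.append('----' if q is None else '%.2f/%.2f/%.2f/%.2f'%(q[2],q[3],q[4],q[5]))
    print(s,th,*r)
E
```

```text
1 45 ---- ---- ---- ---- ---- ---- ---- ----
1 50 ---- 2.54/-0.97/0.25/-0.37 2.49/-0.99/0.22/-0.36 2.44/-1.00/0.20/-0.37 2.40/-1.00/0.19/-0.38 2.37/-0.99/0.19/-0.40 2.33/-0.97/0.18/-0.43 2.31/-0.96/0.18/-0.44
1 55 2.53/-0.58/0.34/-0.75 2.49/-0.58/0.31/-0.77 2.44/-0.57/0.29/-0.80 2.39/-0.55/0.28/-0.83 2.35/-0.54/0.27/-0.85 2.31/-0.52/0.27/-0.88 2.27/-0.50/0.26/-0.91 2.26/-0.49/0.26/-0.92
1 60 2.48/-0.37/0.42/-0.97 2.44/-0.36/0.40/-1.00 2.38/-0.34/0.39/-1.03 2.33/-0.32/0.38/-1.06 2.29/-0.31/0.37/-1.08 2.25/-0.30/0.37/-1.10 2.22/-0.29/0.37/-1.12 2.20/-0.28/0.37/-1.13
1 65 2.42/-0.24/0.51/-1.11 2.38/-0.23/0.50/-1.14 2.33/-0.21/0.49/-1.16 2.27/-0.20/0.48/-1.19 2.23/-0.19/0.48/-1.20 2.19/-0.19/0.48/-1.22 2.16/-0.18/0.48/-1.24 2.14/-0.17/0.48/-1.24
1 70 2.37/-0.15/0.61/-1.20 2.32/-0.15/0.60/-1.22 2.27/-0.14/0.59/-1.25 2.21/-0.13/0.59/-1.27 2.17/-0.12/0.59/-1.28 2.13/-0.12/0.59/-1.29 2.09/-0.11/0.59/-1.30 2.08/-0.11/0.59/-1.31
1 80 2.25/-0.05/0.79/-1.31 2.20/-0.05/0.79/-1.33 2.15/-0.05/0.79/-1.34 2.09/-0.05/0.79/-1.36 2.05/-0.04/0.80/-1.36 2.01/-0.04/0.80/-1.37 1.97/-0.04/0.81/-1.38 1.95/-0.
[... 622 characters left out ...]
28/0.37/2.01
-1 65 2.42/-0.24/0.51/2.03 2.38/-0.23/0.50/2.01 2.33/-0.21/0.49/1.98 2.27/-0.20/0.48/1.95 2.23/-0.19/0.48/1.94 2.19/-0.19/0.48/1.92 2.16/-0.18/0.48/1.91 2.14/-0.17/0.48/1.90
-1 70 2.37/-0.15/0.61/1.94 2.32/-0.15/0.60/1.92 2.27/-0.14/0.59/1.90 2.21/-0.13/0.59/1.87 2.17/-0.12/0.59/1.86 2.13/-0.12/0.59/1.85 2.09/-0.11/0.59/1.84 2.08/-0.11/0.59/1.83
-1 80 2.25/-0.05/0.79/1.83 2.20/-0.05/0.79/1.81 2.15/-0.05/0.79/1.80 2.09/-0.05/0.79/1.79 2.05/-0.04/0.80/1.78 2.01/-0.04/0.80/1.77 1.97/-0.04/0.81/1.76 1.95/-0.04/0.81/1.76
-1 90 2.14/0.00/0.97/1.77 2.09/0.00/0.97/1.76 2.03/0.00/0.98/1.75 1.97/0.00/0.99/1.74 1.92/0.00/1.00/1.73 1.88/0.00/1.00/1.73 1.84/0.00/1.01/1.72 1.82/0.00/1.02/1.72
```

```bash
python3 - <<'E'
from h import *
r=rot(-1,np.radians(55))
manip.set_gripper(0.0,10)
p=np.array(manip.state()["tool_pos"]); manip.move_linear(p+[0,0,.12],.2)
manip.move_pose(W(-.148,.037,.16),r)
s=manip.state();print(s["clock"],s["tool_pos"].round(4) if hasattr(s["tool_pos"],'round') else s["tool_pos"],W(-.148,.037,.16),np.round(s["joint_pos"],2))
manip.move_linear(W(-.148,.037,.04),.1)
s=manip.state();print(s["clock"],s["tool_pos"],W(-.148,.037,.04),s["contact_force"])
cs=[cams.capture(n)["image"] for n in("side","wrist")]
a=cv2.resize(cs[0][110:240,190:390],(800,520),interpolation=cv2.INTER_CUBIC)
cv2.imwrite("pics/side2.png",a);cv2.imwrite("pics/wrist2.png",cs[1])
E
```

```text
4.3583 [0.4801 0.0511 0.2504] [0.47978363 0.05071428 0.25      ] [ 0.18 -0.49  2.37 -0.29  0.7   2.07]
5.7083 [0.48038004 0.05086784 0.13082948] [0.47978363 0.05071428 0.13      ] [0.56935527 0.41873386 0.82116742]
```

View pics/side2.png

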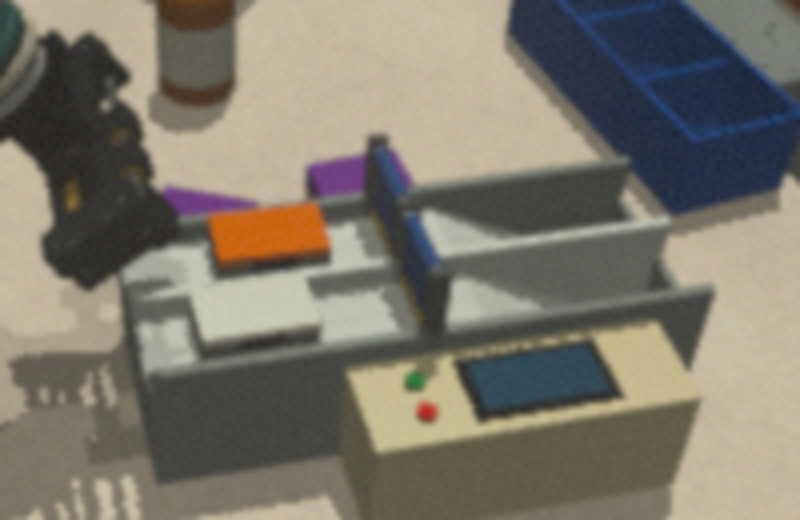

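View pics/wrist2.png

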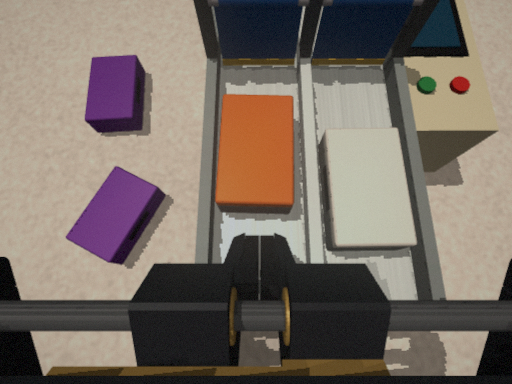

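The side view shows the gripper just short of the orange cassette. In the wrist view the fingertips (260,240) are centred behind the orange lid (256,205), so the alignment is good. I'll lower and push in monitored steps.

```bash
python3 - <<'E'
from h import *
manip.move_linear(W(-.148,.037,.012),.06)
f0=np.array(manip.state()["contact_force"]);print(f0.round(1),manip.state()["tool_pos"])
for x in (-.11,-.08,-.05,-.03,-.015,-.005):
    manip.move_linear(W(x,.037,.012),.06)
    s=manip.state(); f=np.array(s["contact_force"])-f0; print(x,round(s["clock"],1),(Rz.T@f).round(2))
    if np.linalg.norm(f)>12: print("STOP");break
cs=[cams.capture(n)["image"] for n in("side","wrist")]
a=cv2.resize(cs[0][110:240,190:390],(800,520),interpolation=cv2.INTER_CUBIC)
cv2.imwrite("pics/side3.png",a);cv2.imwrite("pics/wrist3.png",cs[1])
E
```

```text
[-0.1 -0.2 -0.3] [0.47992703 0.05074882 0.10215603]
-0.11 7.2 [ 0.39 -0.49  0.4 ]
-0.08 7.9 [-0.26  0.01 -0.48]
-0.05 8.5 [0.57 0.67 1.03]
-0.03 9.0 [ 0.75 -0.4   0.81]
-0.015 9.4 [0.35 0.04 0.1 ]
-0.005 9.7 [-0.47  0.3   0.18]
```

View pics/side3.png

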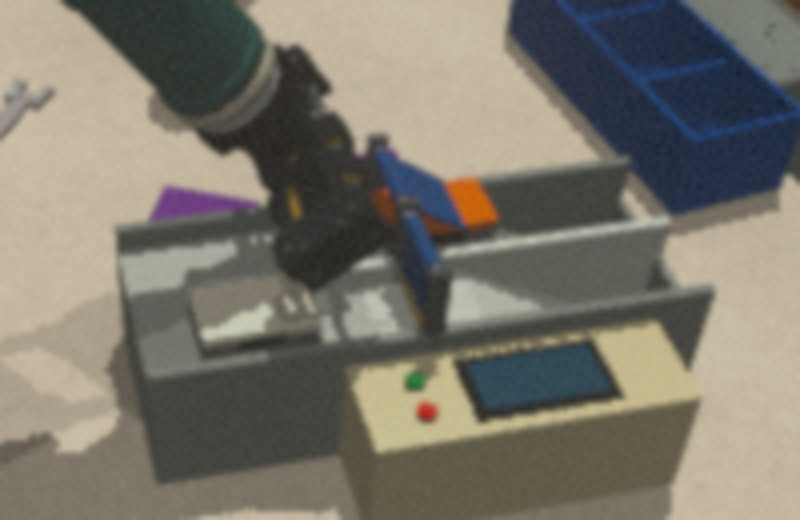

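The flap is open over the orange cassette (470,205), which is near the edge with its middle almost over it. The white cassette hasn't moved. I'll push the last centimetre, wait, check, then withdraw.

```bash
python3 - <<'E'
from h import *
for x in (.004,.010):
    manip.move_linear(W(x,.037,.012),.04)
    s=manip.state(); print(x,round(s["clock"],1),np.round(s["contact_force"],2))
manip.dwell(.8)
a=cams.capture("side")["image"]
cv2.imwrite("pics/side4.png",cv2.resize(a[110:240,190:390],(800,520),interpolation=cv2.INTER_CUBIC))
E
```

```text
0.004 10.2 [-1.23  0.47  0.47]
0.01 10.5 [-0.05  0.11 -0.09]
```

View pics/side4.png

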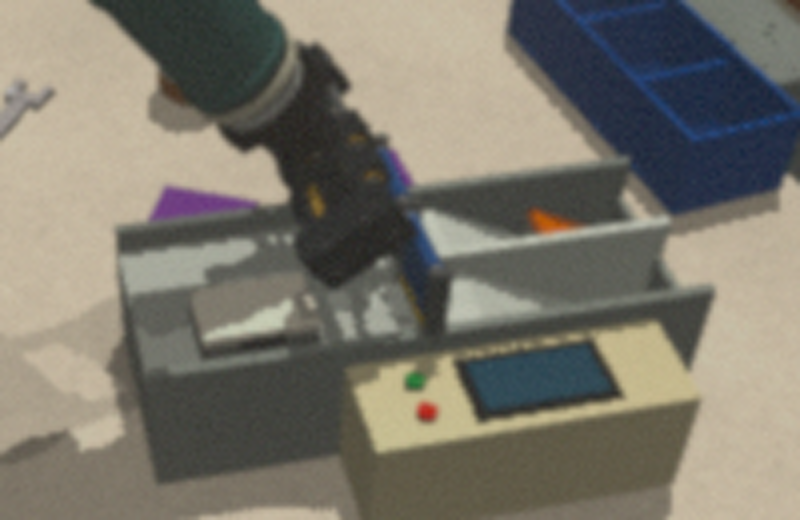

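The orange cassette has slid down the ramp, at (550,222). I'll draw the fingers straight back out and then lift clear.

```bash
python3 - <<'E'
from h import *
manip.move_linear(W(-.14,.037,.014),.08)
manip.move_linear(W(-.148,.037,.16),.12)
manip.dwell(.5)
s=manip.state(); print(s["clock"],np.round(s["contact_force"],2))
a=cams.capture("side")["image"][110:240,190:390]; b=cams.capture("top")["image"][75:231,205:325]
cv2.imwrite("pics/end.png",np.hstack([cv2.resize(a,(480,312)),cv2.resize(b,(240,312))]))
E
```

```text
15.225 [-0.93  0.04 -0.62]
```

View pics/end.png

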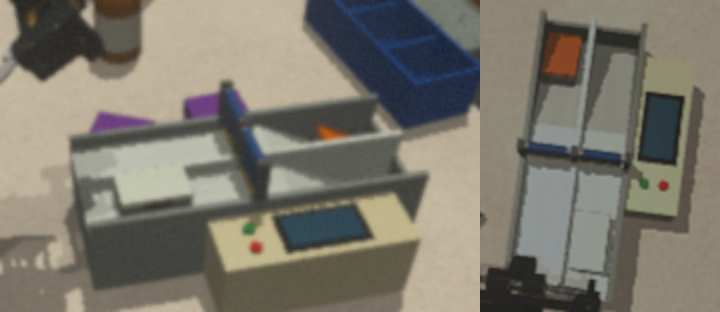

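The orange cassette lies at the ramp's end wall, (562,55) in the top view. Both flaps are shut, the white cassette is where it was, and the arm is clear.

```bash
python3 -c "
from h import *
print(order.close_job())"
```

```text
the job is handed in; nothing more can be done
None
```

The orange cassette was pushed through the left flap and slid down the ramp to the end wall; the fingers are out, both flaps are shut, the white cassette is where it was, and the job was handed in at about 15 s.

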